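# Slide the board carrier out over the inspection lens and hold it

### The arm

A 6-joint arm with a two-finger parallel gripper is mounted at the origin on the work surface. World frame = base frame: x ahead of the robot, y to its left, z up, the work surface at z = 0. Lengths are in m, angles in degrees, forces in N, time in s.
With the tool pointing down it reaches from about 0.35 to 0.875 m from the base axis. Payload 4.2 kg.
Tool frame: the origin (TCP) lies midway between the tips of the shut fingers; the grasp point (between the pads) lies 19 mm behind it (r.pinch_z is the distance from the TCP to the grasp point, in m); z points along the fingers, y is the line along which they close (so a half turn about z gives the same grasp; the last joint's range is limited). The gripper opens to 87 mm and grips with 3 to 60 N. Pads are 19 mm wide; open, the fingers measure 117 mm over their backs; the gripper's body (75 mm by 190 mm) begins 51 mm behind the grasp point.
Start: joints at [-55.485, 22.042, 0.453, 0, -68.411, -14.817], TCP at [0.211, -0.588, 0.223] pointing down, gripper open.
Joint ranges: [-179.83, 179.83], [-69.29, 118.12], [-61.27, 80.66], [-181.25, 117.63], [-171.15, -9.14], [-177.46, 177.46]. Speed limits (degrees/s): [159.86, 159.86, 180, 180, 180, 180].

### API

Orientations are given as a 3x3 rotation matrix whose columns are the frame's x, y, z axes.
In Python, from station import r, imaging, models gives the robot as it stands. The module is installed in compiled form; this text tells all that it offers.
- The arm moves only by the tool apply_moves, never from a script. Its argument "moves" is a list of rows, each a list of 2 entries, a list of its own where there are three numbers: the shift along the tool's x, y, z in m, then the turn about the tool's z in degrees. A call has 1 to 5 rows; each row shifts and turns the commanded pose from where the row before left it, along the tool's axes as they then stand; what a row does not reach is not made up. A row lasts 1/12 s, in which the tool goes at most 41.7 mm and 7.16 degrees, less where a joint would pass 70% of its speed; a pose out of reach is approached as far as the arm can. A call is refused whole if a number of a shift passes 0.0417 or a number of a turn 7.16, either way. A call with a gripper value outside its range is refused whole. "hand" is the finger opening in m, from 0 to 0.087, set as the call begins (left out, the last holds). The fingers move at their own pace and stop on an object; the grip force is fixed at half the most. Time passes only in rows, so rows that do not move let the fingers close. It gives the time, the measured TCP pose, the force, the opening and the grip force at its end, in the units of the state.
- r.sense(): the state, without advancing time (a new reading comes with each control period).
- imaging.capture(name): name is "scene" or "top"; returns a dict with "frame" (420x560x3 uint8, blue, green, red), "intrinsics" (3x3 intrinsics, pixels), "eye" and "orientation" of the camera in the world. Camera axes: x right, y down, z forward; pixel columns grow to the right and rows downward; lengths in m; the calibration is good to about 2 mm. A picture is of the moment at which its call begins. There is no depth.
- r.finish_job(): hands the job in; it is judged then, once.
Trained networks look in a picture, given as the dict that the camera call returned (one of the last four; its "shot" number tells which), for a name from the list of things; names that differ only in an ending like _2 or _b are one class to them, and where a whole thing is asked for, a point or a joint stands for the part that bears it (a point fixed in the world has none). Each returns a list of dicts, best first, with "confidence" (0 to 1); they miss things now and then, are a little off and sometimes report something else, mostly with a low value. They report only what shows in the picture. A call takes as long as a camera call. They do not tell look-alikes from the thing itself.
- models.cut_out(picture, target): "region" (420x560 bool, what is visible of it) and "extent" ([left, top, width, height] as shares, 0 to 1, of the picture: columns of its width, rows of its height, round what is visible of it).
- models.place_of(picture, target): "at" ([column, row] as shares, 0 to 1, of the picture: columns of its width, rows of its height: a listed point, or the origin of a listed thing).
The state is a dict: "time_s": time; "joints": joint angles; "joint_velocities": joint speeds; "effort": joint torques, N m; "tcp_pos": TCP position; "ee_rot": TCP orientation; "wrist_force": force on the tool from outside, world axes, zero at the start; "moment": the same for the moment, N m; "gripper_width": opening from 0.0 (shut) to 1.0 (fully open); "gripper_force": force on a finger pad.
Only numpy, scipy, OpenCV 4.12 (cv2) and the standard library are available. Lean on these libraries where they do the work, as an engineer would, in place of code of your own. Each camera call takes 0.05 s, during which the arm holds its last target. There are 200 camera calls.

### The job

Get the circuit board ready for inspection from below: first swing the carrier's clamp bar down across the board until it rests in its catch. Then slide the carrier straight out along the stand until its front edge is level with the pointer of the gauge post; it now overhangs so far that it would tip, so keep it flat on the stand by its handle end and finish while still holding it there. Leave the other things on the bench alone.

Things in the scene. Friction and masses are not known exactly. Their poses are not given: they have to be found in the camera images.
- carrier: Loose metal plate, 260 (x) x 110 (y) x 6 mm, 0.49 to 0.85 kg with all it carries, flat on the stand between its rails. Origin: centre of the underside; x points outward to the front edge (the way to slide, to the robot's right), z up. Circuit board and heat sink (top 27 mm up) on the front half, handle at the rear. Centre of mass about 25 mm ahead of the origin: tips unheld beyond 105 mm overhang.
- carrier_front (a point): Middle of the carrier's front edge, on its top face (130 mm ahead of the carrier's origin, 6 mm above its underside). Same axes as the carrier.
- carrier_handle (a point): Centre of the handle's crossbar, black, 80 mm long (along the carrier's y), 14 mm thick along x, 14 mm high, on two 12 mm square posts 33 mm to either side. Its centre is 32 mm above the plate's top face, 105 mm behind the carrier's origin; the plate ends 25 mm behind it. Grip it from above, fingers closing along the carrier's x.
- clamp_bar (a joint): Angle of the clamp bar hinged on the carrier: flat steel bar 105 mm long, 14 mm wide (along the carrier's x), 8 mm thick. 0: down across the board, resting in its catch (a hard stop); 1.57: upright. Starts at 0.9 to 1.5. The hinge is stiff (0.06 N m): the bar stays where it is left; about 1 N near its end moves it.
- clamp_hinge (a point): Hinge of the clamp bar, fixed on the carrier: 45 mm ahead of its origin, at y = -47 mm (the side nearer the robot), 28 mm above its underside. Hinge axis: the carrier's x. The closed bar lies level along the carrier's +y (away from the robot), its end in the catch at y = +46 mm. Cheeks at hinge and catch stand up to 6 mm above the bar's centre line.
- clamp_tip (a point): Free end of the clamp bar, on its centre line, 105 mm from the hinge; it moves with the bar.
- stand: Fixed aluminium riser, 260 (x) x 140 (y) mm, top face 90 mm above the bench. Origin: centre of its underside; x is the outward direction along which the carrier slides, z up. Two rails along its sides, 4 mm high, guide the carrier with 2 mm play on each side; both ends are open.
- stand_edge (a point): Middle of the stand's outer edge, on the top face, 130 mm ahead of the stand's origin: the carrier overhangs this edge.
- gauge_tip (a point): The mark: tip of the gauge post's flat steel pointer (50 mm long, 3 mm thick along x, 14 mm high, its middle 100 mm above the bench), pointing across at the carrier's path, 15 mm clear of the carrier's far long edge. Axes as the stand's: the carrier's front edge is to stop at this point's x, 150 to 172 mm beyond the stand's outer edge. The post (107 mm high, 44 mm square foot) is fixed.
- lens: Upward-looking inspection lens, 55 mm high, fixed on the bench under the path of the overhanging carrier; the carrier passes 35 mm above it. Origin: centre of its underside.
- tape_roll: Roll of amber tape lying flat, 72 mm across, 24 mm high; leave alone. Origin: underside.
- screwdriver: Screwdriver, 170 mm, lying on the far side of the stand; leave alone.
- pliers: Pliers with red handles, about 140 mm, 12 mm high, lying on the robot's side of the stand; leave alone.
- mouse: Black computer mouse, 100 x 58 x 22 mm; leave alone.
- small_computer: Small green single-board computer, 85 x 56 x 23 mm; leave alone.
- screw_jar: Small jar, 48 mm across, 55 mm high; leave alone.
- project_box: Black plastic box 110 x 150 x 45 mm; leave alone.
There are look-alikes about, which are no part of the job. What is shaped like the part that bears gauge_tip but purple or yellow is not meant.

How it is judged:
By the outcome, as a careful person would: the job done as asked, in the order asked, and still so for the second after the job is handed in, while the arm keeps its last pose, push and grip.
It also fails if it takes over 46 s, if anything falls off the work surface, if the arm or the gripper's body presses on something with over 40 N, if the wrist force passes 120 N, or if a joint passes its speed limit or range.

## Working session

There is one attempt and no reset: what is moved stays moved. The work goes in short steps, Python scripts to look and compute and a tool call to move; the robot and the scene stay as the last step left them, time stands still between calls to the robot, and variables do not carry over. Pictures are saved under pics/ and viewed, at most 10 in all, crops included, and the job is handed in when it is done.

Besides the shell and the picture viewer there is one more tool, called in YAML: its name, and indented under it one key for each argument. apply_moves: Moves the arm, as the interface text tells. Its arguments: {"type":"object","properties":{"moves":{"type":"array"},"hand":{"type":"number"}},"required":["moves"]}

```bash
mkdir -p pics; cat > h.py <<'E'
from station import r, imaging, models
import numpy as np, cv2
def ray(c,at):
    p=np.array([at[0]*560,at[1]*420,1.0]); d=np.array(c["orientation"])@np.linalg.inv(c["intrinsics"])@p
    return np.array(c["eye"]),d/np.linalg.norm(d)
def tri(rs):
    A=0;b=0
    for o,d in rs:
        M=np.eye(3)-np.outer(d,d);A=A+M;b=b+M@o
    p=np.linalg.solve(A,b); return p,[round(1000*float(np.linalg.norm((np.eye(3)-np.outer(d,d))@(p-o))),1) for o,d in rs]
def atz(c,at,z):
    o,d=ray(c,at); return o+d*(z-o[2])/d[2]
def proj(c,p):
    q=np.array(c["intrinsics"])@np.array(c["orientation"]).T@(np.array(p)-c["eye"]); return q[:2]/q[2]
E
python3 - <<'E'
from h import *
s=imaging.capture("scene");t=imaging.capture("top")
cv2.imwrite("pics/s1.png",s["frame"]);cv2.imwrite("pics/t1.png",t["frame"])
print(s["eye"],t["eye"],np.round(s["orientation"],2).tolist(),np.round(t["orientation"],2).tolist())
for n in "carrier carrier_front carrier_handle clamp_hinge clamp_tip stand stand_edge gauge_tip lens tape_roll pliers screw_jar".split():
    a=models.place_of(s,n);b=models.place_of(t,n)
    f=lambda L:[(round(q["confidence"],2),round(q["at"][0]*560),round(q["at"][1]*420)) for q in L[:4]]
    print(n,f(a),f(b))
    for x in a[:2]:
        for y in b[:2]:
            p,e=tri([ray(s,x["at"]),ray(t,y["at"])]);print("   ",np.round(p,4),e)
st=r.sense();print(st["tcp_pos"],np.round(st["ee_rot"],3).tolist(),st["time_s"],st["gripper_width"],r.pinch_z)
E
```

```text
[0.99185686 0.21277077 0.95683026] [ 0.29289673 -0.07443872  1.60943242] [[-0.58, 0.69, -0.43], [0.81, 0.5, -0.3], [0.01, -0.53, -0.85]] [[-0.02, -0.99, 0.16], [-1.0, 0.02, -0.0], [-0.0, -0.16, -0.99]]
carrier [(0.91, 324, 260)] [(0.65, 239, 191)]
    [0.5877 0.0735 0.0868] [4.5, 4.5]
carrier_front [(0.65, 279, 229), (0.62, 353, 235), (0.41, 364, 278)] [(0.73, 288, 190)]
    [ 0.5873 -0.0671  0.0916] [1.0, 1.0]
    [0.5539 0.0181 0.1763] [86.3, 86.3]
carrier_handle [(0.72, 365, 277)] [(0.76, 204, 189), (0.47, 421, 267)]
    [0.5875 0.1743 0.1209] [2.1, 2.1]
    [ 0.4584 -0.1223  0.1443] [319.1, 319.1]
clamp_hinge [(0.63, 323, 229)] [(0.59, 256, 205)]
    [0.5378 0.0266 0.1226] [0.6, 0.6]
clamp_tip [(0.71, 317, 214)] [(0.38, 232, 162)]
    [0.621  0.0598 0.3247] [14.2, 14.2]
stand [(0.67, 330, 278)] [(0.92, 242, 197)]
    [ 0.583   0.086  -0.0068] [7.4, 7.4]
stand_edge [] [(0.23, 203, 192)]
gauge_tip [(0.97, 219, 215), (0.89, 174, 203), (0.85, 249, 247), (0.78, 150, 157)] [(0.8, 465, 222), (0.77, 335, 165), (0.71, 295, 155), (0.71, 378, 153)]
    [ 0.4929 -0.5778 -0.3339] [140.7, 140.7]
    [ 0.6545 -0.2048  0.1173] [1.0, 1.0]
    [ 0.5228 -0.7043 -0.417 ] [47.6, 47.6]
    [ 0.6809 -0.2408  0.1672] [53.4, 53.4]
lens [(0.91, 265, 235)] [(0.81, 307, 196)]
    [ 0.5821 -0.1224 -0.0021] [3.5, 3.5]
tape_roll [(0.67, 278, 192)] [(0.62, 328, 241)]
    [ 0.4411 -0.1818 -0.0069] [5.1, 5.1]
pliers [(0.88, 352, 236)] [(0.66, 244, 241)]
    [0.4463 0.075  0.002 ] [4.6, 4.6]
screw_jar [(0.83, 253, 183)] [(0.7, 355, 237)]
    [ 0.4543 -0.2668 -0.0147] [5.7, 5.7]
[ 0.21068688 -0.58840325  0.22256265] [[-0.941, -0.337, 0.0], [-0.337, 0.941, -0.0], [-0.0, -0.0, -1.0]] 1.3 0.9976538302697266 0.0187
```

```bash
python3 - <<'E'
import cv2
s=cv2.imread("pics/s1.png");t=cv2.imread("pics/t1.png")
cv2.imwrite("pics/s1c.png",cv2.resize(s[130:330,120:400],(800,571),interpolation=cv2.INTER_CUBIC))
cv2.imwrite("pics/t1c.png",cv2.resize(t[110:290,160:412],(798,570),interpolation=cv2.INTER_CUBIC))
E
```

```text
(no output)
```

View pics/s1c.png

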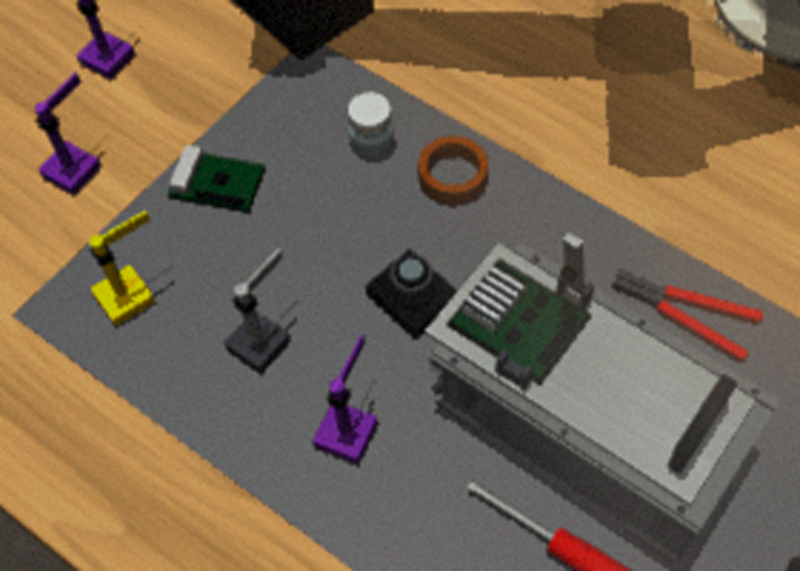

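View pics/t1c.png

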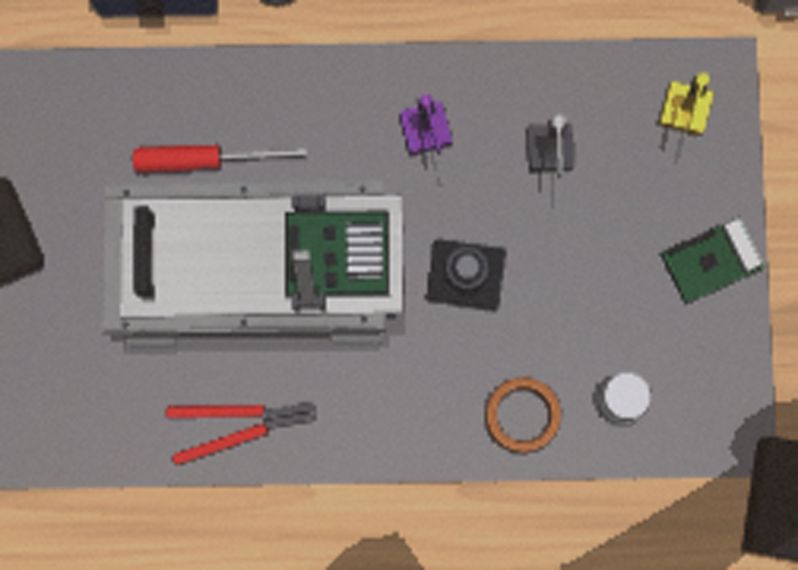

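The gauge candidates in the scene picture are the grey one (tip ≈ (219,215)), yellow (174,203), purple (249,247) and purple (150,157). Only the grey post has a steel pointer, because the others are coloured look-alikes. In the top picture it is the one at ≈ (335,165). The crops show this clearly. The clamp bar stands almost upright with its tip at scene ≈ (320,213) and top ≈ (255,190).

```bash
python3 - <<'E'
from h import *
s=imaging.capture("scene");t=imaging.capture("top")
T=lambda a,b:(lambda p:(np.round(p[0],4),p[1]))(tri([ray(s,(a[0]/560,a[1]/420)),ray(t,(b[0]/560,b[1]/420))]))
print("tip",T((320,213),(255,190)))
for th in (0.9,1.1,1.3,1.5):
    p=[.5405+.105*np.cos(th),.024,.118+.105*np.sin(th)];print(th,proj(s,p),proj(t,p))
print("gauge",T((218.5,216),(336,166)),atz(t,(336/560,166/420),.1),atz(s,(218.5/560,216/420),.1))
for y in(-.195,-.2,-.205,-.21):print(y,proj(s,[.6575,y,.1]),proj(t,[.6575,y,.1]))
# front edge, stand edge by known z
for z,y in((.096,-.062),(.096,-.067)):print(proj(t,[.5875,y,z]),proj(s,[.5875,y,z]))
for n,c,b in (("ts",s,(185,205,60,60)),("tt",t,(310,150,50,40)),("hs",s,(300,205,45,40)),("ht",t,(240,165,55,50))):
    x,y,w,h=b; k=400//w; cv2.imwrite(f"{n}.png",cv2.resize(c["frame"][y:y+h,x:x+w],(400,290),interpolation=cv2.INTER_NEAREST))
I=[cv2.imread(f"{n}.png") for n in("ts","tt","hs","ht")]
cv2.imwrite("pics/g.png",np.vstack([np.hstack(I[:2]),np.hstack(I[2:])]))
E
```

```text
tip (array([0.5625, 0.0226, 0.2228]), [1.1, 1.1])
0.9 [308.39886569 232.2041343 ] [254.59506923 176.19919742]
1.1 [313.23091822 223.98007122] [254.33268033 181.6628253 ]
1.3 [318.39286298 216.0146089 ] [254.16862637 188.1980248 ]
1.5 [323.6081079  208.72925857] [254.1129449  195.51582294]
gauge (array([ 0.6529, -0.2078,  0.1076]), [0.0, 0.0]) [ 0.65470474 -0.2085009   0.1       ] [ 0.64979254 -0.21156653  0.1       ]
-0.195 [221.55074605 221.41571011] [331.3833051  165.14791202]
-0.2 [220.02601493 220.41097682] [333.08265823 165.12033151]
-0.205 [218.50582493 219.40923592] [334.781983   165.09275146]
-0.21 [216.99015577 218.41047407] [336.4812794  165.06517187]
[286.53909252 189.51810396] [280.70031996 229.72719575]
[288.24701144 189.49018616] [279.0781017  228.70421924]
```

View pics/g.png

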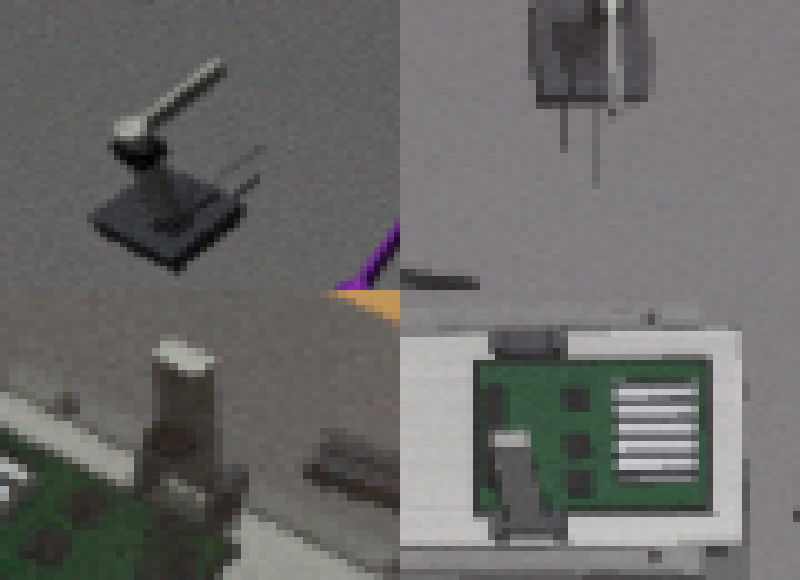

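apply_moves:
  moves:
    - [[0,0,0],6.57]
    - [[0,0,0],6.57]
    - [[0,0,0],6.56]
    - [[-0.017,0.0359,0],0]
    - [[-0.017,0.0359,0],0]
  hand: 0

```text
time_s: 1.82
tcp_pos: [0.2443, -0.5167, 0.2215]
ee_rot: [[-1.0, 0.004, -0.001], [0.004, 1.0, 0.001], [0.001, 0.001, -1.0]]
wrist_force: [1.9, 0.4, 1.1]
gripper_width: 0.706
gripper_force: 0.0
```

apply_moves:
  moves:
    - [[-0.017,0.0359,0],0]
    - [[-0.017,0.0359,0],0]
    - [[-0.017,0.0359,0],0]
    - [[-0.017,0.0359,0],0]
    - [[-0.017,0.0359,0],0]

```text
time_s: 2.23
tcp_pos: [0.3301, -0.3354, 0.2228]
ee_rot: [[-1.0, 0.0, 0.001], [0.0, 1.0, -0.0], [-0.001, -0.0, -1.0]]
wrist_force: [0.6, -0.1, -0.6]
gripper_width: 0.328
gripper_force: 0.0
```

apply_moves:
  moves:
    - [[-0.017,0.0359,0],0]
    - [[-0.017,0.0359,0],0]
    - [[-0.017,0.0359,0],0]
    - [[-0.017,0.0359,0],0]
    - [[-0.017,0.0359,0],0]

```text
time_s: 2.65
tcp_pos: [0.4151, -0.1557, 0.223]
ee_rot: [[-1.0, -0.0, 0.001], [-0.0, 1.0, -0.0], [-0.001, -0.0, -1.0]]
wrist_force: [1.5, -0.6, 0.2]
gripper_width: 0.017
gripper_force: 0.0
```

apply_moves:
  moves:
    - [[-0.017,0.0359,0],0]
    - [[-0.017,0.0359,0],0]
    - [[-0.017,0.0359,0],0]
    - [[0,0,0],0]
    - [[0,0,0],0]

```text
time_s: 3.07
tcp_pos: [0.4663, -0.0481, 0.2225]
ee_rot: [[-1.0, -0.004, -0.0], [-0.004, 1.0, 0.0], [0.0, 0.0, -1.0]]
wrist_force: [-1.0, -0.7, -0.3]
gripper_width: 0.004
gripper_force: 0.0
```

apply_moves:
  moves:
    - [[-0.0175,0.024,0],0]
    - [[-0.0175,0.024,0],0]
    - [[-0.0175,0.024,0],0]
    - [[0,0,0.018],0]
    - [[0,0,0.018],0]

```text
time_s: 3.48
tcp_pos: [0.5193, 0.0222, 0.1868]
ee_rot: [[-1.0, 0.0, 0.002], [0.0, 1.0, 0.001], [-0.002, 0.001, -1.0]]
wrist_force: [-1.1, 0.1, -0.5]
gripper_width: 0.004
gripper_force: 0.0
```

apply_moves:
  moves:
    - [[-0.014,0,0],0]
    - [[-0.013,0,0],0]
    - [[-0.01,0,0.004],0]
    - [[-0.01,0,0.004],0]
    - [[0,0,0],0]

```text
time_s: 3.9
tcp_pos: [0.5661, 0.0212, 0.1773]
ee_rot: [[-1.0, 0.002, -0.001], [0.002, 1.0, -0.0], [0.001, -0.0, -1.0]]
wrist_force: [0.0, -0.7, -0.9]
gripper_width: 0.003
gripper_force: 0.0
```

```bash
python3 - <<'E'
from h import *
s=imaging.capture("scene");t=imaging.capture("top")
cv2.imwrite("pics/p2.png",np.hstack([cv2.resize(c["frame"][y:y+100,x:x+100],(400,400),interpolation=cv2.INTER_CUBIC) for c,x,y in((s,270,170),(t,205,140))]))
E
```

```text
(no output)
```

View pics/p2.png

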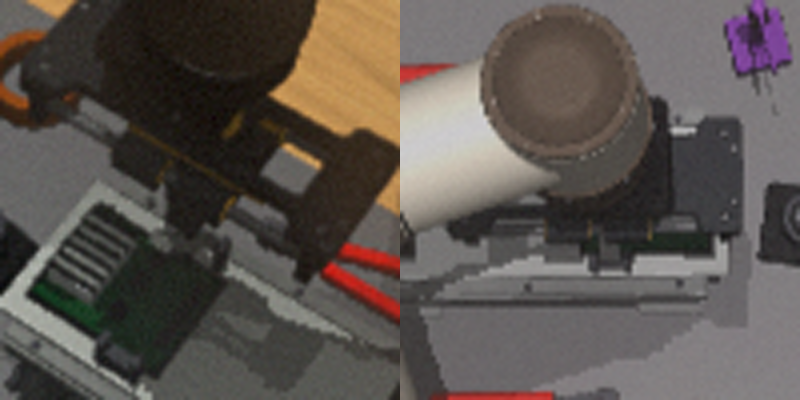

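The crops show the fingers above the hinge, with the bar leaning over ahead of them (scene ≈ (310,229)). I'll continue along the arc.

apply_moves:
  moves:
    - [[-0.008,0,0.006],0]
    - [[-0.0085,0,0.007],0]
    - [[-0.006,0,0.008],0]
    - [[-0.006,0,0.009],0]
    - [[0,0,0],0]

```text
time_s: 4.42
tcp_pos: [0.5938, 0.0221, 0.1457]
ee_rot: [[-1.0, 0.001, -0.003], [0.001, 1.0, -0.0], [0.003, -0.0, -1.0]]
wrist_force: [0.5, 0.4, 0.3]
gripper_width: 0.009
gripper_force: 0.0
```

apply_moves:
  moves:
    - [[-0.003,0,0.008],0]
    - [[-0.003,0,0.008],0]
    - [[-0.001,0,0.005],0]
    - [[0,0,0.003],0]
    - [[0,0,0],0]

```text
time_s: 4.83
tcp_pos: [0.6004, 0.0221, 0.1236]
ee_rot: [[-1.0, 0.0, -0.001], [0.0, 1.0, -0.0], [0.001, -0.0, -1.0]]
wrist_force: [-1.3, 0.0, 0.1]
gripper_width: 0.004
gripper_force: 0.0
```

Next I'll press gently until there is contact force.

apply_moves:
  moves:
    - [[0,0,0.001],0]
    - [[0,0,0.001],0]
    - [[0,0,0],0]
    - [[0,0,0],0]

```text
time_s: 5.17
tcp_pos: [0.6007, 0.0221, 0.1228]
ee_rot: [[-1.0, 0.0, 0.0], [0.0, 1.0, 0.0], [-0.0, 0.0, -1.0]]
wrist_force: [-1.2, 0.3, 0.6]
gripper_width: 0.009
gripper_force: 0.0
```

apply_moves:
  moves:
    - [[0,0,0.001],0]
    - [[0,0,0],0]
    - [[0,0,0],0]

```text
time_s: 5.42
tcp_pos: [0.6008, 0.0221, 0.1224]
ee_rot: [[-1.0, -0.0, 0.001], [-0.0, 1.0, -0.0], [-0.001, -0.0, -1.0]]
wrist_force: [-1.3, -0.6, 4.9]
gripper_width: 0.003
gripper_force: 2.3
```

apply_moves:
  moves:
    - [[0,0,0.001],0]
    - [[0,0,0.001],0]
    - [[0,0,0],0]
    - [[0,0,0],0]

```text
time_s: 5.75
tcp_pos: [0.6009, 0.0221, 0.1221]
ee_rot: [[-1.0, -0.001, 0.001], [-0.001, 1.0, -0.0], [-0.001, -0.0, -1.0]]
wrist_force: [-4.7, 0.5, 11.2]
gripper_width: 0.006
gripper_force: 6.2
```

apply_moves:
  moves:
    - [[0,0,-0.02],0]
    - [[0,0,-0.03],0]
    - [[0,0,-0.035],0]
    - [[0.004,0.038,0],0]
    - [[0.003,0.038,0],0]
  hand: 0.06

```text
time_s: 6.17
tcp_pos: [0.595, 0.0979, 0.2072]
ee_rot: [[-1.0, 0.004, 0.005], [0.004, 1.0, 0.002], [-0.005, 0.002, -1.0]]
wrist_force: [0.2, 0.9, -1.1]
gripper_width: 0.299
gripper_force: 0.0
```

apply_moves:
  moves:
    - [[0.003,0.038,0],0]
    - [[0.003,0.036,0],0]
    - [[0,0,0],0]
    - [[0,0,0],0]

```text
time_s: 6.5
tcp_pos: [0.5873, 0.174, 0.2039]
ee_rot: [[-1.0, -0.003, -0.001], [-0.003, 1.0, -0.0], [0.001, -0.0, -1.0]]
wrist_force: [-0.5, -0.7, 0.1]
gripper_width: 0.598
gripper_force: 0.0
```

```bash
python3 - <<'E'
from h import *
s=imaging.capture("scene");t=imaging.capture("top")
cv2.imwrite("pics/p3.png",np.hstack([cv2.resize(c["frame"][y:y+150,x:x+100],(400,600),interpolation=cv2.INTER_CUBIC) for c,x,y in((s,280,170),(t,205,120))]))
for n in("clamp_tip","carrier_handle","carrier_front","clamp_hinge"):
    print(n,[[(round(q["confidence"],2),round(q["at"][0]*560),round(q["at"][1]*420)) for q in models.place_of(c,n)[:3]] for c in(s,t)])
print(proj(s,[.6455,.024,.118]),proj(t,[.6455,.024,.118]))
E
```

```text
clamp_tip [[(0.67, 295, 263)], [(0.57, 255, 171)]]
carrier_handle [[(0.82, 366, 276)], [(0.57, 204, 191)]]
carrier_front [[], [(0.86, 285, 188)]]
clamp_hinge [[], []]
[296.36561649 261.54751933] [256.53521102 168.93335661]
```

View pics/p3.png

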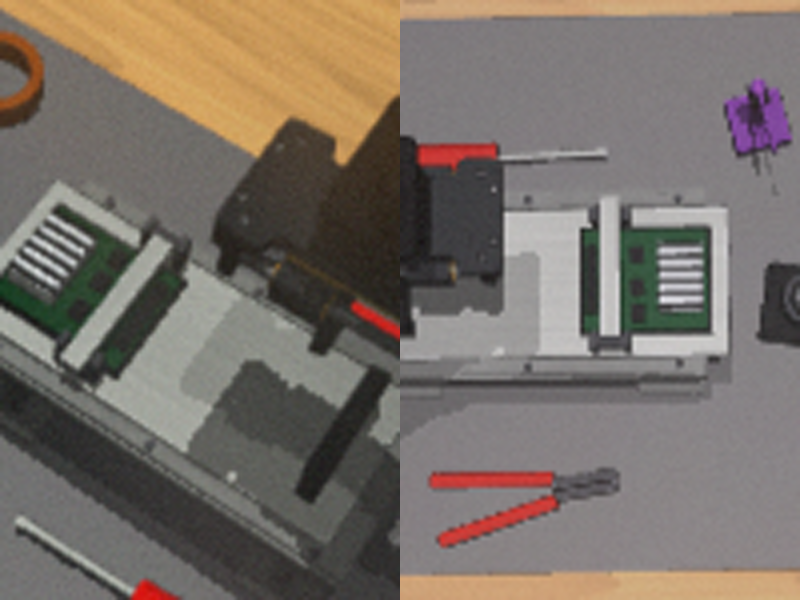

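The bar lies level in its catch (scene ≈ (308,245), top ≈ (257,187)), so the clamp is closed. Next I'll lower the gripper onto the handle.

apply_moves:
  moves:
    - [[0,0,0.025],0]
    - [[0,0,0.025],0]
    - [[0,0,0.025],0]
    - [[0,0,0.02],0]
    - [[0,0,0],0]

```text
time_s: 7.42
tcp_pos: [0.5848, 0.1705, 0.1049]
ee_rot: [[-1.0, 0.001, -0.009], [0.001, 1.0, -0.004], [0.009, -0.004, -1.0]]
wrist_force: [-0.6, -0.3, -0.5]
gripper_width: 0.691
gripper_force: 0.0
```

apply_moves:
  moves:
    - [[0,0,0],0]
    - [[0,0,0],0]
    - [[0,0,0],0]
    - [[0,0,0],0]
    - [[0,0,0],0]
  hand: 0

```text
time_s: 7.83
tcp_pos: [0.5883, 0.1724, 0.1109]
ee_rot: [[-1.0, -0.0, 0.002], [-0.0, 1.0, 0.001], [-0.002, 0.001, -1.0]]
wrist_force: [-0.1, -0.1, 0.3]
gripper_width: 0.391
gripper_force: 0.0
```

apply_moves:
  moves:
    - [[0,0,0],0]
    - [[0,0,0],0]
    - [[0,0,0],0]
    - [[0,0,0],0]
    - [[0,0,0],0]

```text
time_s: 8.25
tcp_pos: [0.5879, 0.1724, 0.1098]
ee_rot: [[-1.0, -0.0, 0.001], [-0.0, 1.0, 0.0], [-0.001, 0.0, -1.0]]
wrist_force: [-0.3, 1.3, 1.2]
gripper_width: 0.157
gripper_force: 30.0
```

```bash
python3 - <<'E'
from h import *
s=imaging.capture("scene");t=imaging.capture("top")
cv2.imwrite("pics/p4.png",cv2.resize(t["frame"][140:220,260:360],(800,600),interpolation=cv2.INTER_CUBIC))
for n in("carrier_front","gauge_tip"):
    for c in(s,t): print(n,[(round(q["confidence"],2),np.round(np.array(q["at"])*[560,420],1),np.round(atz(c,q["at"],.096 if n[0]=="c" else .1),4)) for q in models.place_of(c,n)[:4]])
E
```

```text
carrier_front [(0.73, array([281.5, 226.4]), array([ 0.5784, -0.066 ,  0.096 ])), (0.3, array([407.7, 349. ]), array([0.6653, 0.3257, 0.096 ]))]
carrier_front [(0.75, array([241.1, 197.8]), array([0.565 , 0.0711, 0.096 ]))]
gauge_tip [(0.82, array([246.1, 248.8]), array([ 0.6816, -0.0974,  0.1   ])), (0.6, array([170.3, 204.7]), array([ 0.6967, -0.3338,  0.1   ])), (0.59, array([159.2, 119.7]), array([ 0.4965, -0.5722,  0.1   ]))]
gauge_tip [(0.75, array([377.7, 151.2]), array([ 0.6975, -0.3331,  0.1   ])), (0.74, array([336. , 165.5]), array([ 0.6563, -0.2085,  0.1   ])), (0.61, array([464.7, 218. ]), array([ 0.4943, -0.5763,  0.1   ])), (0.58, array([434.5, 176.1]), array([ 0.6195, -0.4963,  0.1   ]))]
```

View pics/p4.png

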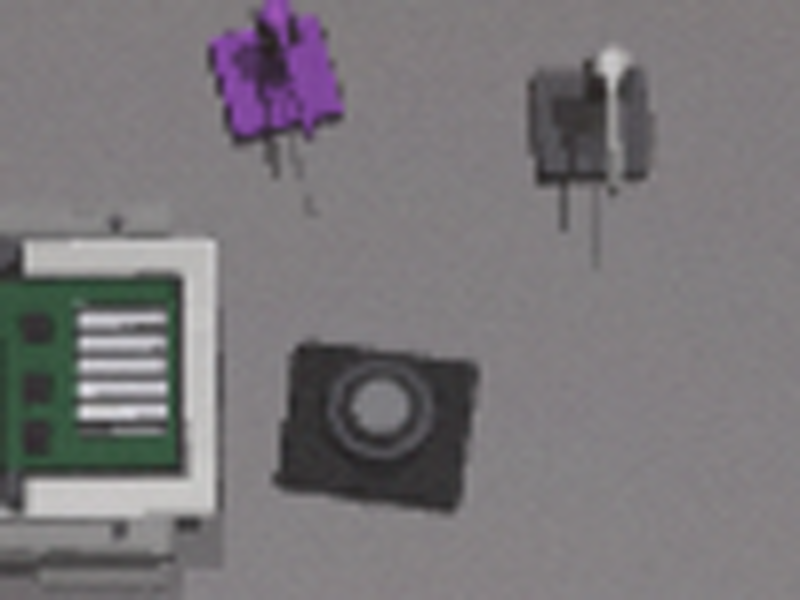

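The handle is gripped (30 N). In the top crop the carrier's front edge is at column ≈ 287.1 and the grey pointer's tip is at ≈ (336.5,163), a gap of about 146 mm. I'll slide most of that now, pressing down slightly.

apply_moves:
  moves:
    - [[0,0,0.0015],0]
    - [[0,-0.008,0],0]
    - [[0,-0.014,0],0]
    - [[0,-0.014,0],0]
    - [[0,-0.014,0],0]

```text
time_s: 8.97
tcp_pos: [0.5899, 0.1243, 0.1098]
ee_rot: [[-1.0, -0.002, 0.006], [-0.002, 1.0, 0.004], [-0.006, 0.004, -1.0]]
wrist_force: [-0.3, 7.7, 4.5]
gripper_width: 0.157
gripper_force: 30.0
```

apply_moves:
  moves:
    - [[0,-0.014,0],0]
    - [[0,-0.014,0.0005],0]
    - [[0,-0.012,0],0]
    - [[0,-0.01,0.0005],0]
    - [[0,0,0],0]

```text
time_s: 9.38
tcp_pos: [0.5899, 0.0734, 0.1098]
ee_rot: [[-1.0, -0.0, 0.007], [-0.0, 1.0, 0.004], [-0.007, 0.004, -1.0]]
wrist_force: [-0.8, 5.4, 9.3]
gripper_width: 0.159
gripper_force: 30.0
```

apply_moves:
  moves:
    - [[0,-0.01,0],0]
    - [[0,-0.01,0],0]
    - [[0,-0.01,0],0]
    - [[0,-0.008,0],0]
    - [[0,0,0],0]

```text
time_s: 9.8
tcp_pos: [0.5899, 0.036, 0.1098]
ee_rot: [[-1.0, -0.001, 0.007], [-0.001, 1.0, 0.004], [-0.007, 0.004, -1.0]]
wrist_force: [-1.0, 8.7, 9.3]
gripper_width: 0.158
gripper_force: 30.0
```

```bash
python3 - <<'E'
from h import *
s=imaging.capture("scene");t=imaging.capture("top")
cv2.imwrite("pics/p5.png",np.vstack([cv2.resize(t["frame"][150:190,290:360],(700,300),interpolation=cv2.INTER_CUBIC),cv2.resize(s["frame"][205:250,185:290],(700,300),interpolation=cv2.INTER_CUBIC)]))
print(r.sense()["tcp_pos"],r.sense()["wrist_force"])
E
```

```text
[0.58991385 0.03599762 0.10977829] [-1.64694502  7.08106323 10.50104109]
```

View pics/p5.png

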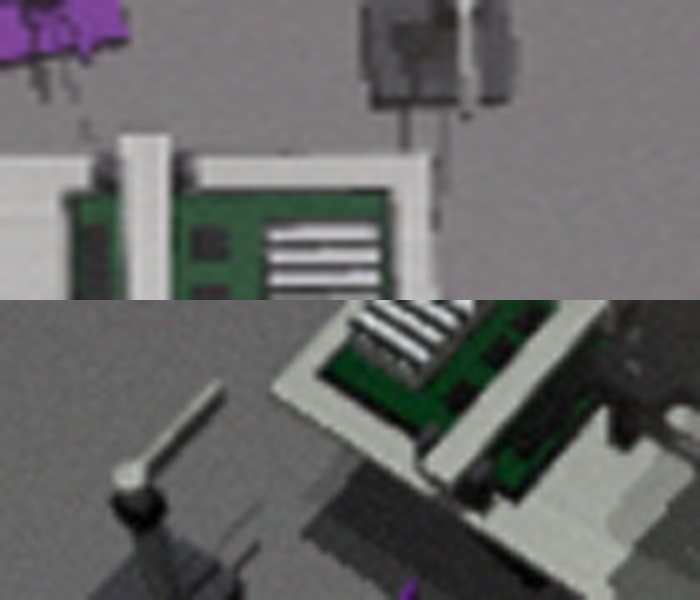

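The front edge in the top view is at column ≈ 333.3 and the pointer at ≈ 336.6, so roughly 9–10 mm remain. I'll measure that at subpixel level.

```bash
cat > m.py <<'E'
from h import *
def meas():
    t=imaging.capture("top");s=imaging.capture("scene")
    f=t["frame"].astype(float).mean(2)
    e=[]
    for row in range(174,186):
        p=f[row,326:346]; hi=np.median(f[row,(329 if p[4]>150 else 330):332]); hi=p[:12].max(); lo=np.median(p[-5:]); m=(hi+lo)/2
        i=max(k for k in range(len(p)-1) if p[k]>m>=p[k+1]); e.append(326+i+(p[i]-m)/(p[i]-p[i+1]))
    fr=np.median(e)
    pc=[]
    for row in range(153,163):
        p=f[row,333:341]; w=np.clip(p-np.median(f[row,330:343])-15,0,None); pc.append((w*np.arange(333,341)).sum()/w.sum())
    print("edge",np.round(e,2),"ptr",np.round(pc,2))
    yf=atz(t,((fr)/560,180/420),.096)[1]; yp=atz(t,(np.median(pc)/560,160/420),.107)[1]
    print("top: front y",yf,"ptr y",yp,"gap",yf-yp)
    return s,t
E
python3 - <<'E'
from m import *
s,t=meas()
print(t["frame"][152:165,330:344].mean(2).astype(int))
print(t["frame"][176,326:345].mean(1).astype(int))
# scene: predicted pixels for corner and pointer tip given y
for y in(-.199,-.201,-.203): print("corner",y,proj(s,[.5875+.055,y,.096]))
for y in(-.206,-.208,-.210,-.212): print("tip",y,[proj(s,[.6575,y,z]).round(1) for z in(.107,.093)])
g=s["frame"].mean(2).astype(int); print(g[210:222,210:224]); print(g[212:224,222:240])
E
```

```text
edge [332.35 332.37 332.41 332.4  332.28 332.28 332.36 332.57 332.61 332.64
 332.59 332.63] ptr [336.13 336.17 336.15 336.16 336.16 336.15 336.43 336.64 336.67 336.62]
top: front y -0.1970444019365124 ptr y -0.20889895410588444 gap 0.011854552169372035
[[ 76  78  77  46  38  55 141  69  71  81  81 122 123 123]
 [ 58  56  53  48  46  61 144  93  69  83  83 122 124 123]
 [ 56  53  53  54  60  67 144 106  85  81  84 121 124 125]
 [ 58  57  56  55  58  68 144 103  79  82  82  97 122 122]
 [ 60  57  53  52  60  69 143 104  83  80  80  97 124 122]
 [ 55  58  57  59  60  70 144 104  84  80  84  97 123 123]
 [ 57  58  69  69  70  79 145 106  84  83  84  98 123 122]
 [ 64  56  70  71  69  77 140 129  82  78  81 102 123 125]
 [ 84  57  74  74  72  76 114 127  81  78  84 106 123 122]
 [ 81  58  84  85  72  88 112 125  82  81  82 106 122 122]
 [ 81  59  78  79  71  84 111 123  76  79  77 111 123 125]
 [ 49  52  55  54  50  54 114 108  60  57  68 123 122 123]
 [ 58  91  93  93  90  92 108 123 103 105 126 123 124 122]]
[ 66  65  68 145 185 185 181 115 123 123 122 124 124 123 125 123 123 122
 122]

[... 1266 characters left out ...]
 37  28  26  30  29  26]
 [101  91 101  97  96 114 151 160 161 158 105  39  14  21  26  21  19  30]
 [101 101 101  97 114 150 156 163 159 160  93  36   9  16  18  23  27  29]
 [100  98  96 104 162 162 155 162 158 163 143 117  51  20  13  17  22  24]
 [ 96  96 101 108 160 163 159 153 156 156 156 160 144  84  35  20  12  24]
 [103 100 101  80  98 157 158 162 156 159 160 160 162 148 111  52  24  13]
 [101 102 101  95  80  89 118 154 162 159 158 159 159 157 155 142  84  33]
 [ 96 100  97  99  95  94  79  95 153 160 166 162 157 157 164 164 145 111]
 [100 100  99 101 100  99  96  93  87 106 154 161 163 159 156 161 161 156]
 [ 99 101  99 100  97 100 101  99  91  85  89 125 159 163 156 159 160 160]]
```

apply_moves:
  moves:
    - [[0,-0.003,0],0]
    - [[0,-0.003,0],0]
    - [[0,-0.002,0],0]
    - [[0,0,0],0]
    - [[0,0,0],0]

```text
time_s: 10.42
tcp_pos: [0.5899, 0.0298, 0.1101]
ee_rot: [[-1.0, -0.002, 0.007], [-0.002, 1.0, 0.005], [-0.007, 0.005, -1.0]]
wrist_force: [-4.1, 13.5, 12.4]
gripper_width: 0.158
gripper_force: 30.0
```

```bash
python3 - <<'E'
from m import *
print(r.sense()["tcp_pos"])
s,t=meas()
g=t["frame"].mean(2).astype(int)
print(g[168:184,329:343])
g=s["frame"].mean(2).astype(int); print(g[206:222,212:234])
print(proj(t,[.6425,-.21,.096]),proj(t,[.5325,-.21,.096]),proj(t,[.6575,-.21,.107]),proj(t,[.68,-.21,.107]),proj(t,[.7075,-.21,.107]))
o=lambda px,z:np.round(atz(s,((px[0])/560,(px[1])/420),z),4)
J=[proj(s,[.65,-.2,.1]),proj(s,[.651,-.2,.1]),proj(s,[.65,-.201,.1])];print(J[1]-J[0],J[2]-J[0])
E
```

```text
[0.58992113 0.02981271 0.11012642]
edge [334.4  334.34 334.42 334.37 334.27 334.32 334.34 334.64 334.56 334.64
 334.53 334.67] ptr [336.07 336.12 336.16 336.16 336.16 336.22 336.43 336.63 336.7  336.62]
top: front y -0.20293457485742444 ptr y -0.20896477157460047 gap 0.0060301967171760285
[[122  84 123 125 122 104 123 125 123 125 122 124 125 122]
 [122  90 128 127 126 109 122 125 125 123 126 124 122 125]
 [143 127 145 146 149 147 117 127 125 125 124 123 125 125]
 [179 180 181 180 182 180  94 124 123 125 125 123 122 122]
 [181 179 179 179 180 175 101 123 125 123 124 123 124 124]
 [182 179 182 183 178 180 112 125 127 125 124 124 125 125]
 [165 167 176 179 180 178 113 125 124 124 126 125 124 124]
 [ 52  59 143 179 185 178 111 124 123 125 125 126 124 126]
 [ 65  58 118 182 183 180 115 127 125 125 124 124 125 124]
 [ 66  63 117 184 183 178 114 123 125 125 125 124 125 123]
 [ 60  63 118 181 177 175  94 126 125 125 123 124 124 124]
 [ 78  56 116 182 183 181  96 125 123 125 124 125 125 123]
 [159  59 118 184 184 179 106 126 123 124 126 125 124 125]
 [182  59 115 187 187 186 139 124 122 123 1
[... 1115 characters left out ...]
142 161 158 157 164 157
  148 109  51  22]
 [ 98  98  98 101 117 131 104  97  96  96 102 106 158 163 161 156 159 160
  158 154 148 100]
 [ 94  99 103 120 144 107  81  98 100  99  97  85  89 126 158 162 160 159
  162 161 158 156]
 [ 99 100 118 147 114  61  67  96  99 101  94  95  94  83  98 163 158 160
  158 158 161 159]
 [100 118 147 115  59  45  63  96  98  96 105  98 100  92  83  94 122 161
  162 158 158 160]
 [109 131 114  61  40  52  92  98 100 101  98  99 101  98  91  91  81  96
  161 160 160 156]]
[336.52101033 170.35260148] [337.64806952 207.23871954] [336.6786755  164.49886401] [336.44962671 157.02789026] [336.17110208 147.94314353]
[-0.25604104  0.27341648] [-0.30398045 -0.1993219 ]
```

apply_moves:
  moves:
    - [[0,-0.003,0],0]
    - [[0,-0.002,0],0]
    - [[0,-0.001,0],0]
    - [[0,0,0],0]
    - [[0,0,0],0]

```text
time_s: 10.93
tcp_pos: [0.5899, 0.0243, 0.1104]
ee_rot: [[-1.0, -0.002, 0.007], [-0.002, 1.0, 0.006], [-0.007, 0.006, -1.0]]
wrist_force: [-5.2, 15.4, 12.9]
gripper_width: 0.157
gripper_force: 30.0
```

```bash
python3 - <<'E'
from m import *
print(r.sense()["tcp_pos"],r.sense()["wrist_force"])
s,t=meas()
g=t["frame"].mean(2).astype(int)
print(g[158:184,329:343])
g=s["frame"].mean(2).astype(int); print(g[200:222,210:238])
cv2.imwrite("pics/p6.png",np.hstack([cv2.resize(c["frame"][y:y+w,x:x+w],(400,400),interpolation=cv2.INTER_NEAREST) for c,x,y,w in((t,310,145,50),(s,200,195,50))]))
E
```

```text
[0.58993594 0.02434927 0.11035148] [-5.16210977 15.36973286 12.91313328]
edge [336.5  336.51 336.47 336.33 336.34 336.34 336.39 336.39 336.37 336.43
 336.36 336.3 ] ptr [336.08 336.14 336.14 336.13 336.17 336.23 336.42 336.65 336.65 336.59]
top: front y -0.20872040677608183 ptr y -0.2090099057601828 gap 0.00028949898410096653
[[ 82  57  56  70  67  68  76 141 109  83  80  82  96 124]
 [ 79  59  58  72  69  72  76 141 128  81  80  81 100 124]
 [ 84  81  57  71  72  73  77 113 127  81  78  83 104 123]
 [ 82  82  61  83  84  74  87 116 130  83  81  83 107 121]
 [ 84  78  57  83  77  70  81 115 124  76  71  80 108 126]
 [ 51  40  55  56  53  49  58 113 105  56  55  73 123 124]
 [ 81  58  95  93  95  87  95 108 120 106 104 125 123 127]
 [120  80 124 125 122 104 122  74 109 121 124 119 123 123]
 [123  83 123 121 122 104 124 109 123 121 124 124 122 123]
 [121  84 124 125 124 104 123 124 123 124 125 124 123 124]
 [123  83 127 122 124 105 124 123 123 124 124 122 123 124]
 [123  88 127 124 122 104 126 124 124 124 124 121 123 123]
 [143 125 141 143 145 137 148 148 124 122 126 123 125 123]
 [180
[... 2637 characters left out ...]
 97  98  96  99  98  99 101 101  96  99 100  94 150 162 161 158 155 154
  157 162 149 108  51  21   8  12  23  28]
 [ 99 101  98 102  97 104 120 132 101 100  98  96  89 119 154 164 156 161
  159 160 162 155 139  77  35  13  11  21]
 [ 97  97 102  98 101 117 141 111  78  93 100  94  93  84  94 156 161 158
  158 156 161 161 160 148 111  54  17  16]
 [ 95 100  97 101 119 150 114  64  68  95  99 103  99  96  78  89 107 158
  163 161 155 155 158 159 154 140  83  36]
 [103  99 101 113 147 117  58  40  62  93 101  98  99  96  97  93  84  84
  127 159 161 157 156 158 161 157 152 142]
 [ 97  99 106 134 110  64  37  55  87 102 101 100 102 101  92  98 101  88
   75  99 157 156 162 158 152 157 156 159]]
```

View pics/p6.png

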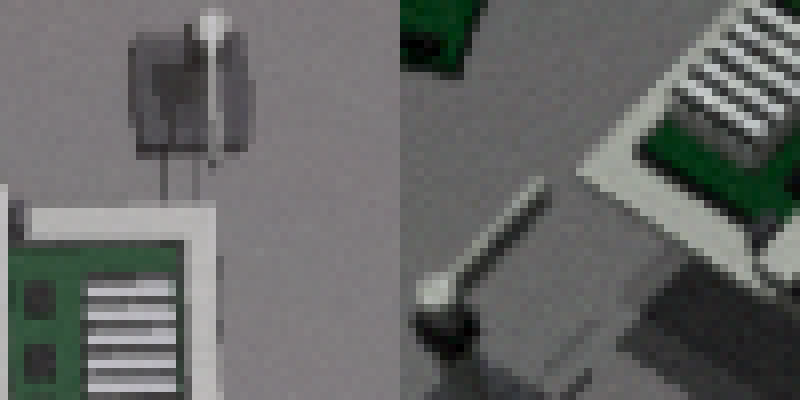

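The top view shows the front edge within about 0.5 mm of the pointer, at column ≈ 336.5 for both. The scene view suggests 1–2 mm are left. I'll press down a little more to check that the plate is flat.

apply_moves:
  moves:
    - [[0,0,0.001],0]
    - [[0,0,0.001],0]
    - [[0,0,0],0]
    - [[0,0,0],0]
    - [[0,0,0],0]

```text
time_s: 11.45
tcp_pos: [0.59, 0.0244, 0.1097]
ee_rot: [[-1.0, -0.002, 0.008], [-0.002, 1.0, 0.005], [-0.008, 0.005, -1.0]]
wrist_force: [-7.9, 17.6, 18.9]
gripper_width: 0.157
gripper_force: 30.0
```

```bash
python3 - <<'E'
from m import *
q=r.sense();print(q["tcp_pos"],q["wrist_force"],q["moment"],np.round(q["ee_rot"],4).tolist())
s,t=meas()
g=s["frame"].mean(2).astype(int); print(g[206:220,212:234])
E
```

```text
[0.58996042 0.02444881 0.10971379] [-7.87605598 17.64821542 18.92025286] [4.69956882 2.18013904 0.00638521] [[-1.0, -0.0024, 0.0079], [-0.0024, 1.0, 0.0054], [-0.0079, 0.0054, -1.0]]
edge [336.32 336.35 336.37 336.4  336.38 336.38 336.42 336.4  336.29 336.34
 336.49 336.58] ptr [336.06 336.18 336.16 336.14 336.13 336.19 336.43 336.65 336.65 336.59]
top: front y -0.20872453882415448 ptr y -0.2089566723404449 gap 0.00023213351629042256
[[ 97  99  95  99 101  99 101  98  99  96  96 103  99  97 100 102  99  99
  119 151 158 128]
 [ 97 102 103 100 101 102 101  97 100 100  96  94  97 100  96 100  96 120
  154 164 165 130]
 [101  98  98 101  98  96  98  99 100  97 100 100  98  99  98  99 115 154
  164 167 160 103]
 [ 99  98  98 100 101  95 103 100 101 100 106  97 103  98 103 118 146 160
  162 161 109  52]
 [ 98 103 100  98  94  96 102 100 100  99 101  96  98  96 102 160 163 162
  150 105  51  28]
 [100  97 100 100 100  98 104  96 102 100 103 100  95 109 157 164 166 158
  107  51  23  25]
 [100  95  98 103  96 100  98 101 100  98 101  96 102 156 164 163 157 109
   43  26  23  25]
 [101  98  97  98  97  99 100  99 102 103  95  97 152 162 161 155 130  52
   15  12  27  27]
 [100  96 102  99  95  98  99  97  96  98 106 140 162 156 161 160 146  65
   31  16  10  16]
 [ 97  99 100 102  96 101  98  97 100 106 141 160 159 155 158 159 163 144
  108  53  26  11]
 [101 101 102 101 101 102 101 100  97  83 117 159 167 161 160 159 162 161
  153 146  83  39]
 [ 98  95  98 102 118 128 104  98  97  91  76  98 158 159 160 157 157 157
  159 159 146 112]
 [ 98  95 101 121 145 108  81  96  97  98  94  82  93 121 159 162 157 159
  152 159 161 156]
 [101  98 116 146 112  63  66  99 101  98 100  96  93  81  95 161 159 160
  161 158 157 156]]
```

The front rose as I pressed, so it had been drooping slightly. I'll press more until the picture stops changing.

apply_moves:
  moves:
    - [[0,0,0.001],0]
    - [[0,0,0.001],0]
    - [[0,0,0],0]
    - [[0,0,0],0]
    - [[0,0,0],0]

```text
time_s: 11.97
tcp_pos: [0.59, 0.0245, 0.1097]
ee_rot: [[-1.0, -0.003, 0.009], [-0.003, 1.0, 0.005], [-0.009, 0.005, -1.0]]
wrist_force: [-10.9, 17.0, 28.6]
gripper_width: 0.158
gripper_force: 30.0
```

```bash
python3 - <<'E'
from m import *
q=r.sense();print(q["tcp_pos"],q["wrist_force"],q["moment"],np.round(q["ee_rot"],4).tolist())
s,t=meas()
g=s["frame"].mean(2).astype(int); print(g[206:220,212:234])
E
```

```text
[0.59004313 0.02450041 0.10965577] [-10.8584907   17.04832582  28.55064506] [4.96544986 3.28838472 0.05873902] [[-1.0, -0.0032, 0.0088], [-0.0031, 1.0, 0.0052], [-0.0088, 0.0051, -0.9999]]
edge [336.35 336.29 336.41 336.4  336.38 336.38 336.42 336.4  336.3  336.29
 336.49 336.57] ptr [336.03 336.16 336.13 336.17 336.15 336.21 336.41 336.66 336.64 336.6 ]
top: front y -0.20875460967051507 ptr y -0.20896657870137414 gap 0.0002119690308590716
[[101 101  98  97  97  98 101 103  99  99  99  99 103 100  99  99  96 100
  120 156 158 126]
 [100 102  99  99 101 101  97 102  97 102  95  98  98  99  96  94 100 119
  155 168 157 134]
 [ 97  99 100 101  96  99 102  98  99 103 100 101 102  97 100  97 113 155
  166 168 161 104]
 [100 100 100  97  99 102 100 100 101 103 100 100  98  96  96 113 147 159
  165 159 108  52]
 [100 100  99  97 100  97  99  99  99  99 101  99  97 100 106 159 162 162
  156 106  50  29]
 [100 100 102  94  98  99 100  96  96  96  99 102  95 103 158 163 164 155
  106  47  25  23]
 [100  97  96 104  98  99 102 100 101  97  96  93 103 158 162 163 158 104
   44  22  30  26]
 [101  98  99  99  98  97  95 100 105  98  98 100 151 165 158 160 123  51
   17  10  27  26]
 [102 103  98  96 100 102  98 102  99  96 108 154 161 156 161 161 147  67
   28  14  12  19]
 [ 99 100  94 101  99  99  94  97  96 102 140 162 159 162 162 161 158 144
  107  55  23   6]
 [102  98  96 101  97 103 100 100  96  82 119 161 162 157 159 160 157 162
  155 145  83  32]
 [102 103 105  96 117 129 102  99  99  91  81  92 160 164 160 160 157 162
  158 162 148 108]
 [ 98  99 101 116 146 112  79  96 101 100  97  81  90 122 160 164 161 156
  157 159 161 154]
 [ 94  99 119 145 114  61  69  99  99  97  99  95  88  80  86 157 159 160
  156 162 161 162]]
```

The height no longer changes under load (z = 0.1097) and the picture stays the same, so the plate is flat. The front edge is within about 1 mm of the pointer, so I'm handing it in.

```bash
python3 -c "
from station import r
print(r.finish_job())"
```

```text
the job is handed in; nothing more can be done
None
```

The job is handed in: I swung the clamp bar down into its catch first, then slid the carrier out until its front edge was within about 1 mm of the grey gauge's pointer, and the gripper is still holding it flat by the handle, about 12 s on the robot clock.

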